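Square up a wiring duct on a panel with a try square

TASK

The left-hand of the two grey wiring ducts on the panel hangs on a single screw and sits crooked. Lay the stock of the try square flush against the panel's near edge and slide the square to the right along that edge until its blade lies along the duct's side and has swung the duct true, at right angles to the edge. Leave the square lying there, flush with both, ready for the second screw to go in, and leave the other things on the bench where they are.

Things in the scene. Friction and masses are not known exactly. Their poses are not given: they have to be found in the camera images.
- panel: Grey-painted sheet-metal mounting panel, 300 (x) x 360 (y) x 12 mm, fast on the bench. Origin: centre of its underside; x away from the robot; near edge at x = -150 mm. On its right half, from the right: a fixed duct at y = -152 mm (40 mm high), terminal blocks at y = -94 mm, the loose duct. Left half clear but for the pen.
- panel_edge (a point): middle of the panel's near edge, at the top (12 mm above the bench); axes as the panel's
- square: Loose try square, 0.5 kg. Dark steel stock 24 (x) x 140 (y) x 26 mm high on the bench before the panel; bright blade over the panel, 250 mm past the stock's face. Origin: centre of the stock's underside; x along the blade to its tip, y along the stock. Stock: face to the panel x = +12 mm, back x = -12, ends y = +70 and -70. Blade: y = -70 to -38, z = 12.5 to 15 mm.
- stock_end (a point): left end of the stock's panel-side face, 12 mm above the bench; axes as the square's
- stock_corner (a point): right end of the stock's panel-side face, where the blade's right-hand edge leaves it; axes as the square's
- blade_tip (a point): right-hand corner of the blade's tip; the straight line from stock_corner to here is the edge that has to lie along the duct
- duct (a joint): angle of the loose duct about its one screw, rad: 0 = at right angles to the panel's near edge, positive = its near end swung to the left, towards the square. It turns with light friction and stays where it is left.
- duct_pivot (a point): The duct's screw, on its centre line at the panel's top face, 200 mm in from the near edge, at panel y = -20 mm; x along the duct away from the robot. Slotted grey plastic duct 40 mm wide, 40 mm high, from 170 mm nearer than the screw to 70 mm beyond it; its left side at y = +20 mm
- duct_near_end (a point): foot of the left side of the loose duct at its near end; axes as the duct's
- screwdriver: red screwdriver, bystander, right of the panel
- pliers: blue combination pliers, bystander, in front of the panel's right half
- tape_measure: yellow tape measure, bystander, left of the panel at the back
- pen: grey gel pen, bystander, lying on the panel by its far edge
- eraser: eraser, bystander, left of the panel
- bolt: M8 bolt standing on its head, bystander, right of the panel

How it is judged:
At the end, for the whole second after the job is handed in: Duct within 0.02 rad of square to the panel's near edge; both ends of the stock's face within 2.5 mm of that edge, blade square to it within 0.02 rad; blade's right edge within 3.5 mm of the duct's side at the tip and at the stock; square flat (tilt under 0.03 rad, stock on the bench) and at rest (value of joint duct between -0.02 and 0.02 rad and x of each of stock_end, stock_corner in the frame of panel_edge above -0.0025 m and angle between the x axis of square and the x axis of panel, either way round below 0.02 rad and y of stock_corner in the frame of duct_pivot between 0.015 and 0.0235 m and y of blade_tip in the frame of duct_pivot below 0.0235 m and angle between square's own z axis and vertical below 0.03 rad and height (world z) of square below 0.004 m and linear speed of square below 0.005 m/s); the robot touches nothing.
It fails at once if a bystander is moved by more than 30 mm (distance of any of screwdriver, pliers, tape_measure, pen, eraser, bolt from where it was at the start of the episode above 0.03 m).
It also fails if it takes over 64 s, if anything falls off the work surface, if the arm or the gripper's body presses on something with over 40 N, if the wrist force passes 120 N, or if a joint passes its speed limit or range.

ROBOT

A 7-joint arm with a two-finger parallel gripper is mounted at the origin on a cart in front of the work surface, level with it; the furniture and walls round the work are solid. World frame = base frame: x ahead of the robot, y to its left, z up, the work surface at z = 0. Lengths are in m, angles in rad, forces in N, time in s.
With the tool pointing down it reaches from about 0.4 to 0.9 m from the base axis. Payload 5.5 kg.
Tool frame: the origin (TCP) lies at the very end of the fingers, on their centre line; the grasp point (between the pads) lies 19 mm behind it (pinch_z is the distance from the TCP to the grasp point, in m); z points along the fingers, y is the line along which they close (so a half turn about z gives the same grasp; the last joint's range is limited). The gripper opens to 85 mm and grips with 20 to 120 N. Pads are 22 mm wide; open, the fingers measure 114 mm over their backs; the gripper's body (76 mm by 85 mm) begins 54 mm behind the grasp point. The pads swing forward as they close: fully open they stand 13 mm farther back than shut.
Start: joints at [0.263, 0.501, -0.427, 1.55, 0.221, 1.138, -0.21], TCP at [0.65, 0, 0.231] pointing down, gripper open.
Joint ranges: [-2.88, 2.88], [-0.31, 2.03], [-1.54, 1.56], [0.2, 2.42], [-1.41, 4.55], [0.19, 2.02], [-2.57, 2.57]. Speed limits (rad/s): [2.57, 2.57, 3.14, 3.14, 3.14, 3.14, 3.14].

INTERFACE

Orientations are given as a 3x3 rotation matrix whose columns are the frame's x, y, z axes.
In Python, from station import * gives the robot as it stands.
- The arm moves only by the tool apply_moves, never from a script. Its argument "deltas" is a list that holds one entry, the list of rows, each a list of 6 numbers: the shift along the tool's x, y, z as a fraction of full scale, then the turn, a rotation vector about the tool's x, y, z as a fraction of full scale. A call has 1 to 10 rows; each row shifts and turns the commanded pose from where the row before left it, along the tool's axes as they then stand; what a row does not reach is not made up. Full scale, the value 1, is 0.04 m for a shift and 10 degrees for a turn. A row lasts 1/8 s, in which the tool goes at most 62.5 mm and 10.7 degrees, less where a joint would pass 70% of its speed; a pose out of reach is approached as far as the arm can. A call with a number of a shift or a turn outside -1 to 1 is refused whole. A call with a gripper value outside its range is refused whole. "grip" is the finger opening in mm, from 0 to 85.4, set as the call begins (left out, the last holds). The fingers move at their own pace and stop on an object; the grip force is fixed at half the most. Time passes only in rows, so rows that do not move let the fingers close. It gives the time, the measured TCP pose, the force, the opening and the grip force at its end, in the units of the state.
- observe(): the state, without advancing time (a new reading comes with each control period).
- snapshot(name): name is "scene" or "side" or "wrist"; returns the picture (480x640x3 uint8, red, green, blue); there is no depth.
- get_calibration(name): a dict with "fx", "fy", "cx", "cy" (pixels), "rvec" (rotation vector, rad) and "tvec" (3), from world to camera coordinates, as OpenCV has them. Camera axes: x right, y down, z forward; pixel columns grow to the right and rows downward; lengths in m; the calibration is good to about 2 mm. A picture is of the moment at which its call begins: read the wrist's pose just before it. get_calibration takes no time and is no camera call; for the wrist camera it gives the pose at the moment of the call.
- finish_job(): hands the job in; it is judged then, once.
The state is a dict: "time_s": time; "joint_pos": joint angles; "joint_vel": joint speeds; "tau": joint torques, N m; "tcp_pos": TCP position; "orientation": TCP orientation; "ft_force": force on the tool from outside, world axes, zero at the start; "moment": the same for the moment, N m; "opening": finger opening in m; "grasp_force": force on a finger pad.
Only numpy, scipy, OpenCV 4.12 (cv2) and the standard library are available. Lean on these libraries where they do the work, as an engineer would, in place of code of your own. Each camera call takes 0.05 s, during which the arm holds its last target. There are 200 camera calls.

## Working session

There is one attempt and no reset: what is moved stays moved. The work goes in short steps, Python scripts to look and compute and a tool call to move; the robot and the scene stay as the last step left them, time stands still between calls to the robot, and variables do not carry over. Pictures are saved under pics/ and viewed, at most 10 in all, crops included, and the job is handed in when it is done.

Besides the shell and the picture viewer there is one more tool, called after ">>>" in YAML: its name, and indented under it one key for each argument. apply_moves: Moves the arm, as the interface text tells. Its arguments: {"type":"object","properties":{"deltas":{"type":"array"},"grip":{"type":"number"}},"required":["deltas"]}

```bash
mkdir -p pics; ls; python3 - <<'E'
from station import *
import cv2
s=observe();print(s['time_s'],s['tcp_pos'],s['orientation'],s['ft_force'],s['opening'])
for n in ['scene','side']:
    im=snapshot(n);cv2.imwrite(f'pics/{n}0.png',im[:,:,::-1]);print(n,get_calibration(n))
E
```

```text
pics
0.0 [ 6.49307554e-01 -4.84874028e-05  2.30260455e-01] [[-3.75705663e-05  9.99998079e-01 -1.95955849e-03]
 [ 9.99999997e-01  3.77066725e-05  6.94206988e-05]
 [ 6.94944539e-05 -1.95955588e-03 -9.99998078e-01]] [ 0.3528393  -0.69534139  0.3250173 ] 0.08506421644311303
scene {'fx': 599.9154626993466, 'fy': 599.9154626993466, 'cx': 324.0275388148206, 'cy': 246.02884084575032, 'rvec': array([ 1.31582819, -1.96490598,  1.0434073 ]), 'tvec': array([0.22068769, 0.33705354, 1.1187379 ])}
side {'fx': 584.2864132135262, 'fy': 584.2864132135262, 'cx': 314.00310022715047, 'cy': 239.32036601469068, 'rvec': array([ 2.20577659, -0.46692956,  0.2452164 ]), 'tvec': array([-0.52937248,  0.17419735,  1.31929188])}
```

View pics/scene0.png

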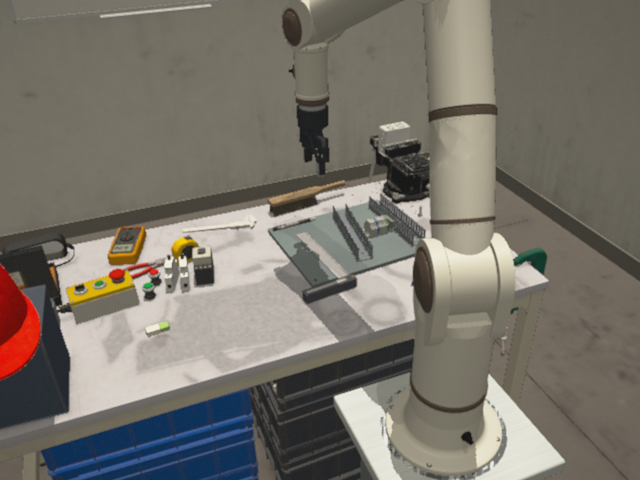

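View pics/side0.png

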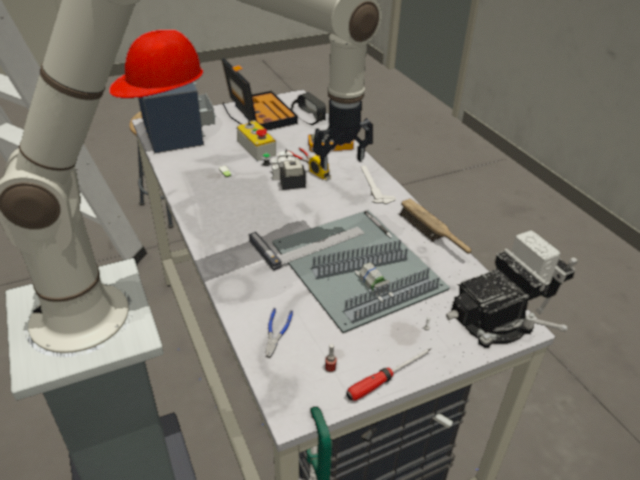

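The side view shows the panel with corners at about (274,240), (346,330), (449,290) and (372,210). The stock runs from (252,234) to (278,267), with the blade going right-up from it. The loose duct runs from (315,270) to (408,248), and the pliers are at (278,335). Next I'll cast rays for coarse positions.

```bash
cat > h.py <<'E'
import numpy as np, cv2
from station import *
def ray(c,uv,z):
    R=cv2.Rodrigues(np.array(c['rvec']))[0];t=np.array(c['tvec'])
    uv=np.atleast_2d(np.array(uv,float))
    d=np.c_[(uv[:,0]-c['cx'])/c['fx'],(uv[:,1]-c['cy'])/c['fy'],np.ones(len(uv))]@R
    o=-R.T@t
    return o+d*((z-o[2])/d[:,2])[:,None]
def proj(c,P):
    R=cv2.Rodrigues(np.array(c['rvec']))[0];p=np.atleast_2d(P)@R.T+np.array(c['tvec'])
    return np.c_[p[:,0]/p[:,2]*c['fx']+c['cx'],p[:,1]/p[:,2]*c['fy']+c['cy']]
E
python3 - <<'E'
from h import *
np.set_printoptions(precision=4,suppress=True)
c=get_calibration('side')
print(ray(c,[(274,240),(346,330),(449,290),(372,210)],.012))
print(ray(c,[(252,234),(278,267)],.026))
print(ray(c,[(278,335),(365,225)],.01))
c=get_calibration('scene')
print(ray(c,[(268,230),(314,285)],.012));print(ray(c,[(304,293),(355,279)],.026))
c=get_calibration('wrist');print(c)
im=snapshot('wrist');cv2.imwrite('pics/w0.png',im[:,:,::-1])
E
```

```text
[[ 0.4981  0.0709  0.012 ]
 [ 0.5283 -0.2869  0.012 ]
 [ 0.8104 -0.2705  0.012 ]
 [ 0.7991  0.0883  0.012 ]]
[[ 0.4486  0.1003  0.026 ]
 [ 0.4628 -0.0477  0.026 ]]
[[ 0.3868 -0.2392  0.01  ]
 [ 0.7494  0.0367  0.01  ]]
[[0.7834 0.096  0.012 ]
 [0.4904 0.0686 0.012 ]]
[[ 0.4527  0.108   0.026 ]
 [ 0.4558 -0.0261  0.026 ]]
{'fx': 345.9338111361743, 'fy': 345.9338111361743, 'cx': 325.5647112459523, 'cy': 242.12095234035445, 'rvec': array([-2.8631, -0.0005,  0.0018]), 'tvec': array([-0.6492, -0.0363,  0.3793])}
```

View pics/w0.png

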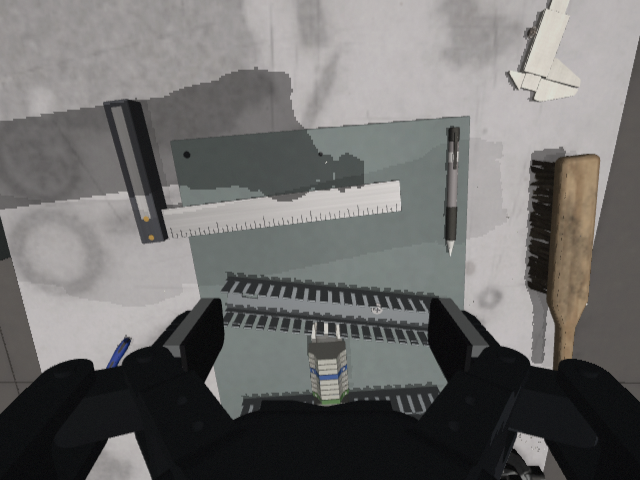

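The wrist view gives the layout clearly:
- **Panel:** its near edge runs from (172,140) down towards (218,390).
- **Stock:** its top corners are (104,101), (136,98), (165,238) and (144,243).
- **Blade:** its right edge runs from (172,238) to (400,210).
- **Duct:** its left wall runs from (228,273) to (435,298) at the top, so the near end is swung left.
- **Pen:** from (453,128) to (450,255).

Next I'll refine these by scanline edges.

```bash
cat >> h.py <<'E'
def edge(g,a,b,w=6,n=80,sgn=0):
    """subpixel line through strongest gradient across segment a-b; returns 2 end points"""
    a=np.array(a,float);b=np.array(b,float);d=(b-a)/np.linalg.norm(b-a);nn=np.array([-d[1],d[0]])
    s=np.arange(-w,w+.01,.5);ts=np.linspace(0.03,.97,n)
    P=a+ts[:,None]*(b-a)
    Q=P[:,None]+s[None,:,None]*nn
    v=cv2.remap(cv2.GaussianBlur(g,(3,3),0),Q[...,0].astype(np.float32),Q[...,1].astype(np.float32),cv2.INTER_LINEAR)
    gr=np.gradient(v,axis=1);k=np.argmax(np.abs(gr) if sgn==0 else sgn*gr,axis=1)
    pts=(P+s[k][:,None]*nn).astype(np.float32)
    vx,vy,x0,y0=cv2.fitLine(pts,cv2.DIST_WELSCH,0,1,.001,.001).ravel()
    dv=np.array([vx,vy])*np.sign(vx*d[0]+vy*d[1]);o=np.array([x0,y0])
    r=np.abs((pts-o)@np.array([-dv[1],dv[0]]))
    return np.array([o+dv*((a-o)@dv),o+dv*((b-o)@dv)]),np.median(r)
E
python3 - <<'E'
from h import *
np.set_printoptions(precision=4,suppress=True)
c=get_calibration('wrist');g=cv2.cvtColor(cv2.imread('pics/w0.png'),cv2.COLOR_BGR2GRAY).astype(np.float32)
for n,a,b,z in [('near',(173,145),(181,200),.012),('near2',(191,245),(200,300),.012),('left',(180,140),(460,118),.012),('far',(470,122),(467,230),.012),
 ('blade',(200,235),(395,211),.015),('bladeL',(200,205),(395,181),.015),('tip',(400,183),(401,208),.015),('stockF',(137,105),(164,232),.026),('stockB',(105,107),(143,238),.026),('ductnear',(228,273),(435,298),.052)]:
    p,r=edge(g,a,b);q=ray(c,p,z);d=q[1]-q[0];print(n,p.ravel(),'res',round(float(r),2),q[:,:2].ravel(),'ang',np.degrees(np.arctan2(d[1],d[0])))
E
```

```text
near [170.2549 145.5308 180.795  200.0396] res 0.14 [0.4928 0.0672 0.4971 0.012 ] ang -85.56529581566592
near2 [189.7411 245.2419 200.2528 299.9514] res 0.17 [ 0.5011 -0.0376  0.5061 -0.1028] ang -85.6230680084411
left [179.9258 139.1229 459.7828 115.4338] res 0.28 [0.5032 0.0734 0.7815 0.0958] ang 4.603697716699255
far [469.7319 121.9906 465.9267 229.9622] res 0.16 [ 0.792   0.0897  0.8006 -0.0203] ang -85.56945902096582
blade [199.9387 234.4901 395.0027 211.0224] res 0.19 [ 0.5146 -0.0247  0.7224  0.0009] ang 7.025746516360575
bladeL [199.9774 204.814  395.0086 181.0708] res 0.46 [0.5178 0.0075 0.7207 0.0321] ang 6.937175840990958
tip [399.2811 183.0358 400.5245 208.0237] res 0.35 [0.7252 0.0301 0.7281 0.0041] ang -83.78321890146142
stockF [142.7782 103.9401 166.195  231.5974] res 1.54 [ 0.4777  0.105   0.484  -0.0187] ang -87.0539632941614
stockB [110.46   105.7875 139.9692 238.673 ] res 2.52 [ 0.447   0.1033  0.4557 -0.0263] ang -86.17540579898
ductnear [227.8607 274.3641 435.2511 295.5405] res 2.14 [ 0.5522 -0.0559  0.7605 -0.0787] ang -6.24354215606879
```

Measured results, with the panel length coming out at 300.1 mm against the given 300:
- **Panel:** yaw about 4.43°, near edge at n = 0.4965.
- **Square:** yaw about 7.0°, stock centre about (0.460, 0.039), set back about 20 mm from the edge.
- **Duct:** about +0.19 rad.

I'll go above the stock now.

>>> apply_moves:
  deltas:
    - [[0.21,-0.95,0.7,0,0,0],[0.21,-0.95,0.7,0,0,0],[0.21,-0.95,0.7,0,0,0],[0.21,-0.95,0.7,0,0,0],[0.21,-0.95,0.7,0,0,0],[0,0,0,0,0,-0.7],[0,0,0,0,0,0],[0,0,0,0,0,0]]
  grip: 60

```text
time_s: 1.15
tcp_pos: [0.461, 0.042, 0.0917]
orientation: [[-0.119, 0.993, 0.001], [0.993, 0.119, 0.0], [0.0, 0.001, -1.0]]
ft_force: [1.1, 0.2, -0.5]
opening: 0.0599
grasp_force: 0.0
```

```bash
python3 - <<'E'
from h import *
np.set_printoptions(precision=4,suppress=True)
s=observe();print(s['time_s'],s['tcp_pos'],s['orientation'],s['ft_force'],s['opening'])
c=get_calibration('wrist');print(c)
im=snapshot('wrist');cv2.imwrite('pics/w1.png',im[:,:,::-1])
cen=np.array([.4598,.0392]);ex=np.array([.9925,.1219]);ey=np.array([-.1219,.9925])
print(proj(c,[[*(cen+a*ex+b*ey),.026] for a,b in [(12,70),(12,-70),(-12,-70),(-12,70)] for a,b in [(a/1000,b/1000)]]))
E
```

```text
1.15 [0.461  0.042  0.0917] [[-0.1191  0.9929  0.0013]
 [ 0.9929  0.1191  0.0003]
 [ 0.0001  0.0013 -1.    ]] [ 1.0614  0.1504 -0.4587] 0.05987620724532788
{'fx': 345.9338111361743, 'fy': 345.9338111361743, 'cx': 325.5647112459523, 'cy': 242.12095234035445, 'rvec': array([-2.8585, -0.1708, -0.0264]), 'tvec': array([-0.463 , -0.0104,  0.2408])}
[[342.8558 146.9895]
 [340.6169 356.0839]
 [306.0517 356.1974]
 [301.6954 147.1027]]
```

View pics/w1.png

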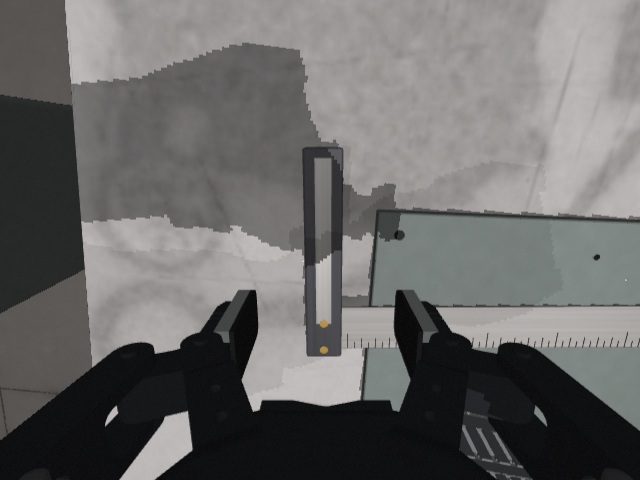

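The stock's top in the picture, at (303,148), (343,148), (341,356) and (306,356), matches the prediction to about 1 px. It is parallel to the tool and centred between the fingers. I'll descend to z = 0.016 and close.

>>> apply_moves:
  deltas:
    - [[0.05,-0.03,0.6,0,0,0],[0,0,0.6,0,0,0],[0,0,0.4,0,0,0],[0,0,0.29,0,0,0],[0,0,0,0,0,0],[0,0,0,0,0,0]]

```text
time_s: 1.95
tcp_pos: [0.4591, 0.044, 0.0161]
orientation: [[-0.122, 0.993, 0.001], [0.993, 0.122, 0.0], [0.0, 0.001, -1.0]]
ft_force: [0.3, 0.1, -0.4]
opening: 0.0602
grasp_force: 0.0
```

>>> apply_moves:
  deltas:
    - [[0,0,0,0,0,0],[0,0,0,0,0,0],[0,0,0,0,0,0],[0,0,0,0,0,0],[0,0,0,0,0,0],[0,0,0,0,0,0],[0,0,0,0,0,0],[0,0,0,0,0,0]]
  grip: 15

```text
time_s: 2.95
tcp_pos: [0.4592, 0.0439, 0.0165]
orientation: [[-0.122, 0.993, 0.001], [0.993, 0.122, -0.0], [-0.0, 0.001, -1.0]]
ft_force: [-0.8, 0.1, 6.2]
opening: 0.0223
grasp_force: 59.0
```

Gripped at 22.3 mm and 59 N. Now I'll turn the square parallel to the panel edge, about −2.55° in world (+0.255 in rz), and bring it within a few millimetres of the edge.

>>> apply_moves:
  deltas:
    - [[0,0,-0.012,0,0,0.13],[0,0,0,0,0,0.125],[0,0.1,0,0,0,0],[0,0.15,0,0,0,0],[0,0.15,0,0,0,0],[0,0.05,0,0,0,0],[0,0,0,0,0,0]]

```text
time_s: 3.82
tcp_pos: [0.46, 0.0442, 0.016]
orientation: [[-0.079, 0.996, -0.029], [0.997, 0.078, -0.008], [-0.006, -0.029, -1.0]]
ft_force: [-41.9, 0.9, 61.2]
opening: 0.0223
grasp_force: 66.9
```

```bash
python3 - <<'E'
from h import *
s=observe();print(s['time_s'],s['tcp_pos'],s['orientation'],s['ft_force'],s['opening'])
im=snapshot('wrist');cv2.imwrite('pics/w2.png',im[:,:,::-1])
E
```

```text
3.825 [0.45999082 0.04415521 0.01595764] [[-0.07850837  0.99649403 -0.02891502]
 [ 0.99689682  0.07830649 -0.00805107]
 [-0.00575861 -0.02945737 -0.99954945]] [-41.88448387   0.90227537  61.20827474] 0.022309267063529974
```

View pics/w2.png

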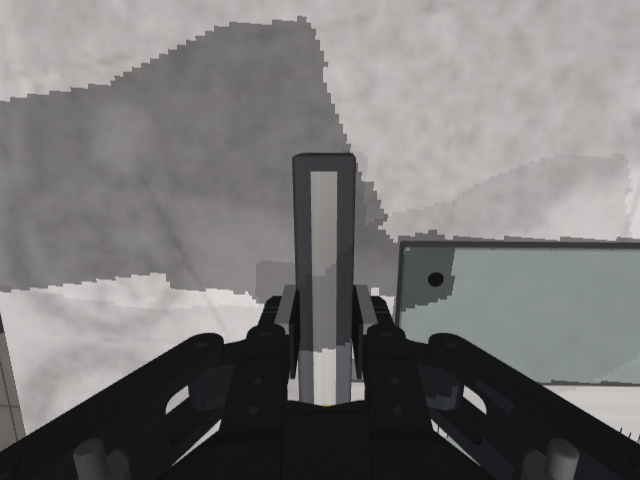

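The grip yawed the square correctly, and the picture shows the stock parallel to the panel edge at (398,240–330). It then jammed on the bench by friction, with 61 N down and 42 N sideways. I'll back off the push, lift slightly and check.

>>> apply_moves:
  deltas:
    - [[0,-0.22,0,0,0,0],[0,-0.22,-0.02,0,0,0],[0,0,-0.03,0,0,0],[0,0,-0.03,0,0,0],[0,0,0,0,0,0],[0,0,0,0,0,0]]

```text
time_s: 4.62
tcp_pos: [0.4591, 0.0439, 0.0192]
orientation: [[-0.077, 0.997, -0.0], [0.997, 0.077, 0.0], [0.0, -0.0, -1.0]]
ft_force: [0.2, -0.3, -6.4]
opening: 0.0223
grasp_force: 59.5
```

>>> apply_moves:
  deltas:
    - [[0,0.15,0,0,0,0],[0,0.15,0,0,0,0],[0,0.1,0,0,0,0],[0,0,0,0,0,0],[0,0,0,0,0,0]]

```text
time_s: 5.25
tcp_pos: [0.4746, 0.0451, 0.0193]
orientation: [[-0.078, 0.997, -0.001], [0.997, 0.078, -0.0], [-0.0, -0.001, -1.0]]
ft_force: [0.3, -0.9, -5.5]
opening: 0.0222
grasp_force: 59.5
```

```bash
python3 - <<'E'
from h import *
np.set_printoptions(precision=4,suppress=True)
c=get_calibration('wrist');im=snapshot('wrist');cv2.imwrite('pics/w3.png',im[:,:,::-1])
for n in ['side','scene']: cv2.imwrite(f'pics/{n}3.png',snapshot(n)[:,:,::-1])
E
```

```text
(no output)
```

View pics/w3.png

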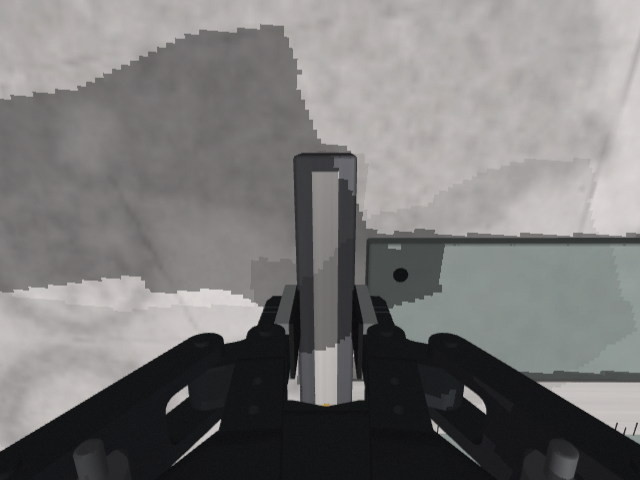

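It moves freely when lifted. The stock face at u≈355 is parallel to the panel edge at u≈367, leaving a gap of about 7 mm. Next I'll compare the angles of the stock face, panel edge and blade edge.

```bash
python3 - <<'E'
from h import *
np.set_printoptions(precision=4,suppress=True)
c=get_calibration('wrist');g=cv2.cvtColor(cv2.imread('pics/w3.png'),cv2.COLOR_BGR2GRAY).astype(np.float32)
for n,a,b,z in [('near',(368,242),(370,292),.012),('left',(375,240),(635,240),.012),('bladeL',(540,377),(635,380),.018),('stockF',(356,160),(356,280),.029),('stockB',(294,160),(297,280),.029),('stockEnd',(300,155),(350,155),.029)]:
    p,r=edge(g,a,b);q=ray(c,p,z);d=q[1]-q[0];print(n,p.ravel(),'res',round(float(r),2),q[:,:2].ravel(),'ang',np.degrees(np.arctan2(d[1],d[0])))
E
grep -c . h.py
```

```text
near [365.6475 241.9745 365.1058 291.9469] res 0.18 [0.4908 0.0729 0.4933 0.0485] ang -84.30771840636591
left [374.9795 237.8147 634.9566 235.3758] res 1.14 [0.4948 0.0752 0.6116 0.0855] ang 5.019478180581547
bladeL [539.9884 381.4698 634.9956 381.7161] res 0.13 [0.5833 0.0103 0.63   0.0138] ang 4.284913442483644
stockF [356.8915 160.0204 354.1533 279.9578] res 0.23 [0.4816 0.1093 0.4854 0.0609] ang -85.4522304967125
stockB [292.8811 160.0293 296.0244 280.0256] res 0.09 [0.4575 0.1074 0.4614 0.059 ] ang -85.48426674924673
stockEnd [300.  152.5 350.  152.5] res 0.0 [0.4601 0.1104 0.4787 0.1118] ang 4.463537953435396
24
```

Yaw agrees: the stock is at 4.5°, the blade at 4.3–4.5° and the panel at 4.4–5°. The gap is about 7–8 mm and the blade edge is at panel Y≈+0.080. I'll close the gap to about 1 mm, carry it about 1 mm off the bench, and slide right 44 mm, short of the duct.

>>> apply_moves:
  deltas:
    - [[0,0.08,0.025,0,0,0],[0,0.07,0.015,0,0,0],[-0.2,0,0,0,0,0],[-0.3,0,0,0,0,0],[-0.3,0,0,0,0,0],[-0.3,0,0,0,0,0],[0,0,0,0,0,0],[0,0,0,0,0,0]]

```text
time_s: 6.4
tcp_pos: [0.4843, 0.002, 0.0178]
orientation: [[-0.077, 0.997, 0.0], [0.997, 0.077, 0.0], [0.0, 0.0, -1.0]]
ft_force: [-0.1, 0.5, -5.3]
opening: 0.022
grasp_force: 59.5
```

>>> apply_moves:
  deltas:
    - [[0,0.03,0,0,0,0],[0,0,0,0,0,0],[0,0,0,0,0,0]]

```text
time_s: 6.78
tcp_pos: [0.4853, 0.0023, 0.0177]
orientation: [[-0.078, 0.997, -0.0], [0.997, 0.078, 0.0], [0.0, -0.0, -1.0]]
ft_force: [-0.8, -0.1, -5.6]
opening: 0.0224
grasp_force: 59.5
```

>>> apply_moves:
  deltas:
    - [[0,0.02,0,0,0,0],[0,0,0,0,0,0],[0,0,0,0,0,0]]

```text
time_s: 7.15
tcp_pos: [0.4855, 0.0021, 0.0175]
orientation: [[-0.078, 0.997, -0.001], [0.997, 0.078, 0.0], [0.0, -0.001, -1.0]]
ft_force: [-3.4, 1.2, -4.5]
opening: 0.0216
grasp_force: 59.6
```

The edge is in light contact at 3 N, with the TCP at panel X = −0.0123, which is half the stock width. Sliding right along the edge, the blade should pick up the duct from about 5 mm on.

>>> apply_moves:
  deltas:
    - [[-0.12,0,0,0,0,0],[-0.12,0,0,0,0,0],[-0.12,0,0,0,0,0],[-0.12,0,0,0,0,0],[-0.12,0,0,0,0,0],[0,0,0,0,0,0],[0,0,0,0,0,0]]

```text
time_s: 8.02
tcp_pos: [0.4875, -0.0233, 0.0175]
orientation: [[-0.077, 0.997, -0.001], [0.997, 0.077, -0.001], [-0.001, -0.001, -1.0]]
ft_force: [-4.6, -2.2, -7.4]
opening: 0.0223
grasp_force: 59.4
```

```bash
python3 - <<'E'
from h import *
cv2.imwrite('pics/w4.png',snapshot('wrist')[:,:,::-1])
im=snapshot('side');cv2.imwrite('pics/side4.png',cv2.resize(im[190:350,220:460],None,fx=3,fy=3,interpolation=2)[:,:,::-1])
cv2.imwrite('pics/side4f.png',im[:,:,::-1])
E
```

```text
(no output)
```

View pics/side4.png

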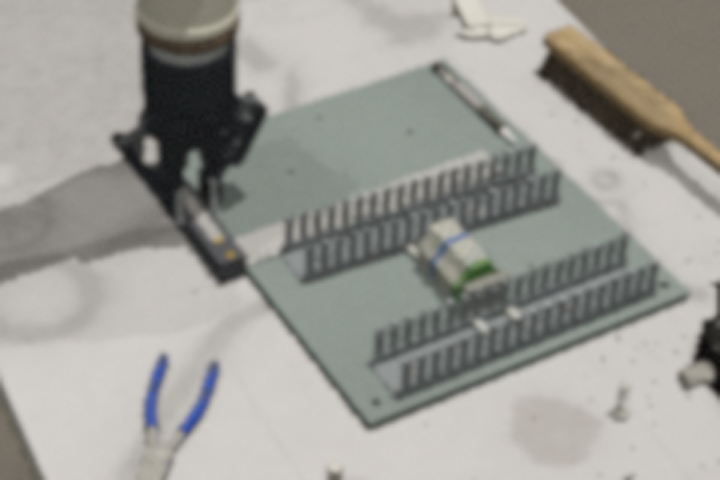

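The side view shows the duct swung nearly true, with the blade visible behind it and the pliers untouched. About 10 mm remains. The blade tip lies beyond the screw, so the force should rise sharply once the blade is fully along the duct.

>>> apply_moves:
  deltas:
    - [[-0.1,0,0,0,0,0],[-0.1,0,0,0,0,0],[0,0,0,0,0,0],[0,0,0,0,0,0]]

```text
time_s: 8.62
tcp_pos: [0.488, -0.0294, 0.0176]
orientation: [[-0.078, 0.997, -0.001], [0.997, 0.078, 0.001], [0.001, -0.001, -1.0]]
ft_force: [-5.4, 0.9, -6.5]
opening: 0.0219
grasp_force: 59.5
```

>>> apply_moves:
  deltas:
    - [[-0.03,0,0,0,0,0],[0,0,0,0,0,0],[0,0,0,0,0,0]]

```text
time_s: 9.0
tcp_pos: [0.4881, -0.03, 0.0176]
orientation: [[-0.078, 0.997, -0.001], [0.997, 0.078, 0.001], [0.001, -0.001, -1.0]]
ft_force: [-5.5, 2.5, -6.1]
opening: 0.022
grasp_force: 59.5
```

>>> apply_moves:
  deltas:
    - [[-0.04,0,0,0,0,0],[0,0,0,0,0,0],[0,0,0,0,0,0]]

```text
time_s: 9.38
tcp_pos: [0.4882, -0.0316, 0.0176]
orientation: [[-0.078, 0.997, -0.001], [0.997, 0.078, 0.001], [0.001, -0.001, -1.0]]
ft_force: [-5.4, 3.3, -5.4]
opening: 0.022
grasp_force: 59.5
```

>>> apply_moves:
  deltas:
    - [[-0.04,0,0,0,0,0],[0,0,0,0,0,0],[0,0,0,0,0,0]]

```text
time_s: 9.75
tcp_pos: [0.4883, -0.0332, 0.0176]
orientation: [[-0.078, 0.997, -0.001], [0.997, 0.078, 0.001], [0.001, -0.001, -1.0]]
ft_force: [-5.7, 2.5, -5.9]
opening: 0.0224
grasp_force: 59.5
```

```bash
python3 - <<'E'
from h import *
cv2.imwrite('pics/w5.png',snapshot('wrist')[:,:,::-1])
im=snapshot('side');cv2.imwrite('pics/side5f.png',im[:,:,::-1])
cv2.imwrite('pics/side5.png',cv2.resize(im[220:310,250:420],None,fx=4.5,fy=4.5,interpolation=2)[:,:,::-1])
E
```

```text
(no output)
```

View pics/side5.png

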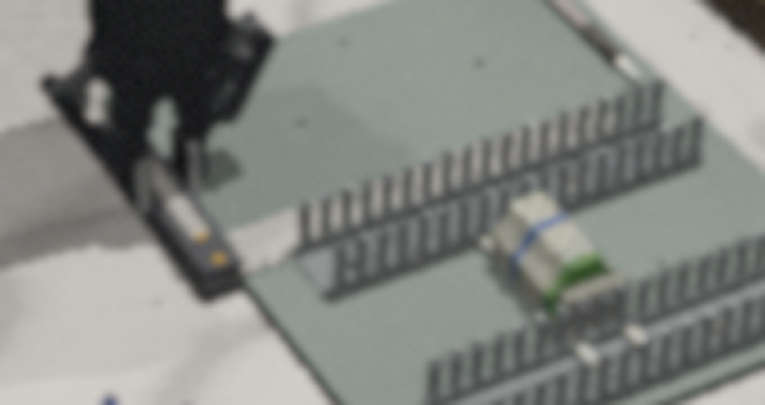

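It is still sliding at a steady ~3 N, with the blade edge nominally at Y≈0 within ±2 mm. The picture shows the duct close to parallel with the fixed one. I'll continue in sub-millimetre steps until the force rises.

>>> apply_moves:
  deltas:
    - [[-0.02,0,0,0,0,0],[0,0,0,0,0,0],[0,0,0,0,0,0]]

```text
time_s: 10.22
tcp_pos: [0.4883, -0.0338, 0.0176]
orientation: [[-0.079, 0.997, -0.001], [0.997, 0.079, 0.001], [0.001, -0.001, -1.0]]
ft_force: [-5.9, 3.6, -6.7]
opening: 0.0219
grasp_force: 59.5
```

>>> apply_moves:
  deltas:
    - [[-0.02,0,0,0,0,0],[0,0,0,0,0,0],[0,0,0,0,0,0]]

```text
time_s: 10.6
tcp_pos: [0.4883, -0.0342, 0.0175]
orientation: [[-0.079, 0.997, -0.002], [0.997, 0.079, 0.002], [0.002, -0.001, -1.0]]
ft_force: [-5.5, 3.9, -5.8]
opening: 0.0222
grasp_force: 59.6
```

>>> apply_moves:
  deltas:
    - [[-0.025,0,0,0,0,0],[0,0,0,0,0,0],[0,0,0,0,0,0]]

```text
time_s: 10.98
tcp_pos: [0.4881, -0.035, 0.0175]
orientation: [[-0.08, 0.997, -0.002], [0.997, 0.08, 0.002], [0.002, -0.002, -1.0]]
ft_force: [-6.4, 4.2, -6.1]
opening: 0.022
grasp_force: 59.6
```

```bash
python3 - <<'E'
from h import *
np.set_printoptions(precision=4,suppress=True)
s=observe();print(s['tcp_pos'],s['orientation'][0],s['ft_force'],s['moment'])
cv2.imwrite('pics/w6.png',snapshot('wrist')[:,:,::-1])
im=snapshot('side');cv2.imwrite('pics/side6f.png',im[:,:,::-1])
g=cv2.cvtColor(im,cv2.COLOR_RGB2GRAY).astype(np.float32);c=get_calibration('side')
print(proj(c,[[.4883-.0772*0,-.0342,.026]]))
# predicted duct top lines vs panel frame
ex=np.array([.997,.0772]);ey=np.array([-.0772,.997])
W=lambda X,Y,z:[*((X+.4965)*ex+(Y-.1457)*ey),z]
P=[W(.03,0,.052),W(.27,0,.052),W(.03,-.04,.052),W(.27,-.04,.052),W(.03,-.04,.014),W(.27,-.04,.014),W(0,0,.015),W(.0,.032,.015),W(0,-.18,.012),W(.3,-.18,.012)]
print(proj(c,P))
q=((proj(c,P)-[250,220])*4.5).astype(int)
v=cv2.resize(im[220:310,250:420],None,fx=4.5,fy=4.5,interpolation=2)[:,:,::-1].copy()
for a,b in [(0,1),(2,3),(4,5),(6,7)]: cv2.line(v,tuple(map(int,q[a])),tuple(map(int,q[b])),(0,0,255),1)
cv2.imwrite('pics/side6.png',v)
E
```

```text
[ 0.4881 -0.035   0.0175] [-0.0799  0.9968 -0.002 ] [-6.425   4.1922 -6.1371] [1.1155 1.7742 0.0028]
[[285.6184 260.9689]]
[[315.2755 265.1999]
 [398.1406 236.2131]
 [323.5472 275.1805]
 [407.4406 245.018 ]
 [323.1468 287.0957]
 [405.7222 256.6728]
 [304.0711 280.6726]
 [297.907  272.7909]
 [342.599  330.954 ]
 [450.3217 287.0524]]
```

View pics/side6.png

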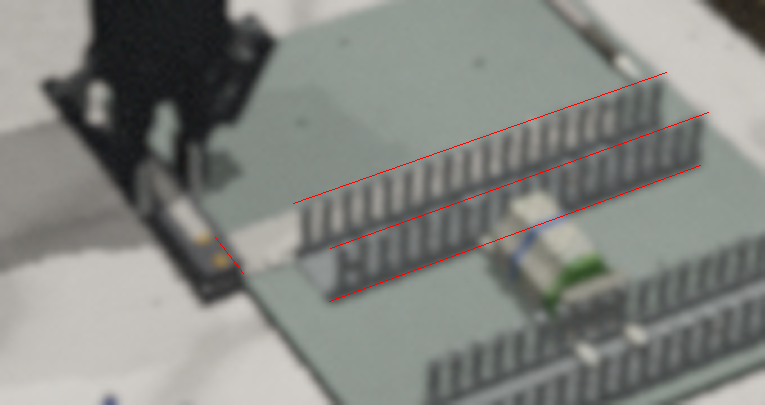

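The predicted true-duct lines are parallel to the observed duct, and the lateral force and yaw have started to stiffen, so the blade is fully along the duct. I'll lower onto the bench, then open.

>>> apply_moves:
  deltas:
    - [[0,0,0.02,0,0,0],[0,0,0.015,0,0,0],[0,0,0,0,0,0],[0,0,0,0,0,0]]

```text
time_s: 11.58
tcp_pos: [0.4881, -0.0348, 0.0164]
orientation: [[-0.08, 0.997, -0.002], [0.997, 0.08, 0.002], [0.002, -0.002, -1.0]]
ft_force: [-7.3, 4.8, -1.7]
opening: 0.0224
grasp_force: 60.0
```

>>> apply_moves:
  deltas:
    - [[0,0,0,0,0,0],[0,0,0,0,0,0],[0,0,0,0,0,0],[0,0,0,0,0,0],[0,0,0,0,0,0]]
  grip: 55

```text
time_s: 12.2
tcp_pos: [0.4896, -0.0371, 0.0165]
orientation: [[-0.077, 0.997, 0.001], [0.997, 0.077, -0.0], [-0.0, 0.001, -1.0]]
ft_force: [-0.9, 0.1, -0.6]
opening: 0.0551
grasp_force: 0.0
```

>>> apply_moves:
  deltas:
    - [[0,0,-0.5,0,0,0],[0,0,-1,0,0,0],[0,0,-1,0,0,0],[0,0.9,-0.7,0,0,0],[-0.3,0.9,-0.7,0,0,0],[-0.3,0.9,-0.7,0,0,0],[-0.5,0.9,-0.7,0,0,0],[0,0,0,0,0,0],[0,0,0,0,0,0],[0,0,0,0,0,0]]

```text
time_s: 13.45
tcp_pos: [0.6347, -0.0689, 0.2272]
orientation: [[-0.079, 0.997, -0.003], [0.997, 0.079, 0.0], [0.001, -0.003, -1.0]]
ft_force: [-0.2, 0.3, -0.2]
opening: 0.0552
grasp_force: 0.0
```

```bash
python3 - <<'E'
from h import *
print(observe()['tcp_pos'],observe()['ft_force'])
print(get_calibration('wrist'))
cv2.imwrite('pics/w7.png',snapshot('wrist')[:,:,::-1])
E
```

```text
[ 0.63468048 -0.06894922  0.22717398] [-0.17683107  0.30424475 -0.16206159]
{'fx': 345.9338111361743, 'fy': 345.9338111361743, 'cx': 325.5647112459523, 'cy': 242.12095234035445, 'rvec': array([-2.86139499, -0.11333189, -0.01269183]), 'tvec': array([-0.62694296, -0.14950889,  0.34426131])}
```

View pics/w7.png

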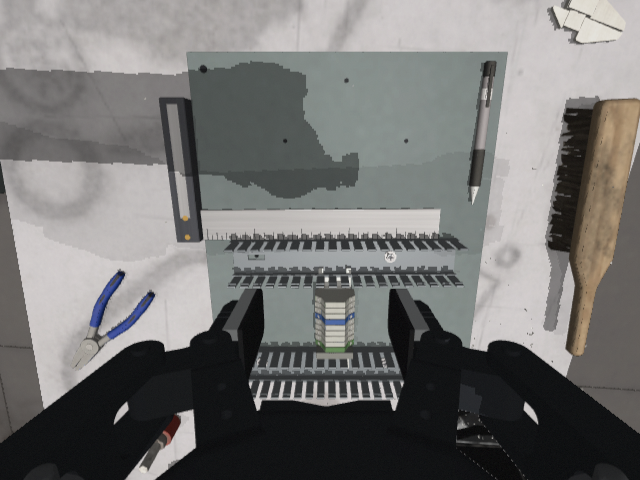

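The picture shows the stock against the near edge at u≈190–202, and the blade from (203,211) to (440,209). Its ruled edge is hidden under the duct's left wall at (232,240)–(465,242), and the duct looks parallel to it. Next I'll check the numbers.

```bash
python3 - <<'E'
from h import *
np.set_printoptions(precision=4,suppress=True)
c=get_calibration('wrist');g=cv2.cvtColor(cv2.imread('pics/w7.png'),cv2.COLOR_BGR2GRAY).astype(np.float32)
L={}
for n,a,b,z in [('near1',(188,55),(190,92),.012),('near2',(204,248),(209,290),.012),('left',(195,52),(500,52),.012),('far',(506,60),(490,230),.012),
 ('bladeL',(210,211),(435,209),.015),('tip',(440,212),(440,232),.015),('bladeR',(203,240),(228,239),.015),('stockTopF',(190,100),(202,235),.026),('stockTopB',(161,105),(178,238),.026)]:
    p,r=edge(g,a,b,w=4);q=ray(c,p,z);d=q[1]-q[0];L[n]=q
    print(n,p.ravel(),'res',round(float(r),2),q[:,:2].ravel(),'ang',np.degrees(np.arctan2(d[1],d[0])))
# panel frame from this picture
d=L['far'][1]-L['far'][0];d=-d[:2]/np.linalg.norm(d[:2]);
n2=L['near2'][1]-L['near1'][0];ey=-n2[:2]/np.linalg.norm(n2[:2]);ex=np.array([ey[1],-ey[0]])
print('ex ang near-line',np.degrees(np.arctan2(ex[1],ex[0])),'far',np.degrees(np.arctan2(-d[0],d[1])))
o=L['near1'][0][:2];l=L['left'].mean(0)[:2]
for n in L:
    for q in L[n]: print(n,'X',round(1e3*float((q[:2]-o)@ex),1),'Y',round(180+1e3*float((q[:2]-l)@ey),1))
# duct walls: thresholds of slot tips along lines at z=.052 (top), fit from dark pixels
im=g
v=cv2.resize(cv2.imread('pics/w7.png')[195:295,185:485],None,fx=2.6,fy=2.6,interpolation=cv2.INTER_CUBIC)
cv2.imwrite('pics/w7c.png',v)
E
```

```text
near1 [185.8333  55.2181 189.5401  92.0463] res 0.14 [0.4927 0.0689 0.4952 0.0372] ang -85.43851777704575
near2 [205.0311 247.8929 209.4    289.9585] res 0.17 [ 0.5074 -0.1188  0.5115 -0.1681] ang -85.27133076202004
left [195.   51.5 500.   51.5] res 0.0 [0.5013 0.0727 0.7847 0.095 ] ang 4.493215937027808
far [506.191   60.0239 485.0195 229.3774] res 0.25 [ 0.792   0.0884  0.8057 -0.0744] ang -85.19053638065454
bladeL [209.9962 209.823  435.0003 209.0952] res 0.17 [ 0.5143 -0.0757  0.7479 -0.0564] ang 4.723096946549294
tip [439.728  211.9798 438.2538 231.8706] res 0.18 [ 0.7534 -0.0591  0.7554 -0.0804] ang -84.47601294685947
bladeR [203.0434 238.6886 227.983  239.5142] res 0.21 [ 0.5065 -0.1077  0.5331 -0.1065] ang 2.572996010685746
stockTopF [191.2212  99.8885 203.542  234.8592] res 0.26 [ 0.5018  0.0291  0.5109 -0.1002] ang -85.97488509041214
stockTopB [158.9855 105.2601 176.1555 238.2382] res 0.1 [ 0.4717  0.022   0.4826 -0.1061] ang -85.1430003491147
ex ang near-line 4.545188010865662 far 4.809463619345467
near1 X 0.0 Y 177.0
near1 X 0.0 Y 145.1
near2 X -0.2 Y -11.3
near2 X -0.0 Y -60.7
left X 8.9 Y 180.1
left X 293.2 Y 179.9
far X 300.0 Y 172.7
far X 300.7 Y 9.3
bladeL X 10.1 Y 31.1
bladeL X 244.5 Y 31.8
tip X 249.7 Y 28.8
tip X 250.1 Y 7.4
bladeR X -0.2 Y -0.1
bladeR X 26.4 Y -1.0
stockTopF X 6.0 Y 136.5
stockTopF X 4.8 Y 7.0
stockTopB X -24.6 Y 131.9
stockTopB X -23.9 Y 3.4
```

View pics/w7c.png

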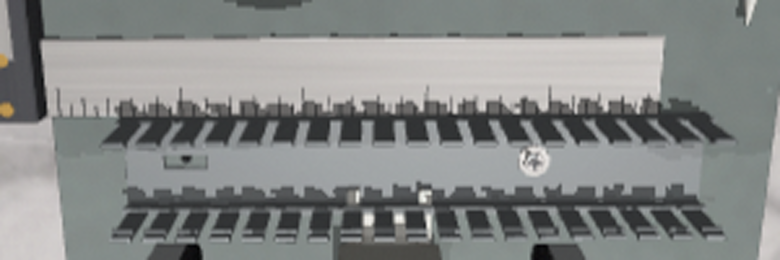

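The blade tip is at X = 250 mm, so the stock is flush, and the blade's yaw is within 0.003 rad of the panel's. One last check of the duct's angle using its right-hand foot line and screw, then I'll hand in.

```bash
python3 - <<'E'
from h import *
c=get_calibration('wrist');g=cv2.cvtColor(cv2.imread('pics/w7.png'),cv2.COLOR_BGR2GRAY).astype(np.float32)
a=np.radians(4.55);ex=np.array([np.cos(a),np.sin(a)]);ey=np.array([-ex[1],ex[0]])
o=np.array([.4927,.0689])
angs=[]
for n,A,B in [('rfoot',(236,274),(452,273.5)),('lfoot',(232,240.5),(450,240))]:
    for s in (1,-1):
        p,r=edge(g,A,B,w=3,sgn=s);q=ray(c,p,.013)[:,:2]-o;d=q[1]-q[0]
        ang=np.arctan2(d@ey,d@ex);angs.append(abs(ang));print(n,s,round(float(r),2),'rad',round(float(-ang),4),'Y',(177+1e3*q@ey).round(1))
s=ray(c,[(390,257)],.014)[0][:2]-o;print('screw',1e3*s@ex,177+1e3*s@ey)
E
```

```text
rfoot 1 0.1 rad -0.0062 Y [-41.9 -40.4]
rfoot -1 0.55 rad -0.0029 Y [-38.3 -37.6]
lfoot 1 0.53 rad -0.0067 Y [-4.5 -2.9]
lfoot -1 0.41 rad -0.0039 Y [-0.7  0.3]
screw 200.51456135165878 -21.02602541451671
```

The duct is within about 0.006 rad of true, and the screw measures at (200.5, −21) mm, as it should. The robot is clear of everything, so I'm handing in.

```bash
python3 -c "
from station import *
print(finish_job())"
```

```text
the job is handed in; nothing more can be done
None
```

I handed the job in at about 13.5 s, with the square flush against the panel edge and lying along the duct, the duct within about 0.006 rad of true by my last picture, and the gripper clear; the hand-in returned no verdict.

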